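# Hang the skewer rack on its two hooks

### The job

Take the wire skewer rack by its black grip out of the draining stand and hang it up by its top rail in both hooks of the steel hook frame, centred, with one hook in each of its outer bays. Make sure that the rail sits down in both hooks before you let go, then leave it hanging still, and do not disturb the pot of skewers or the jar.

Things in the scene. Friction and masses are not known exactly. Their poses are not given: they have to be found in the camera images.
- rack: Loose upright rack of bare steel bars 8 in diameter, 0.3-0.55 kg, 278 wide (y), front and back alike. Origin: middle of underside, z up. Bottom rail centre z = 4, top rail z = 124, along y. Uprights at y = +-45 and +-135: top rail's outer bays are free for |y| 49-131. Starts upright in the stand (leaning up to 5 deg), its x within 0.25 rad of world x. Black grip on top rail's middle.
- rack_grip (a point): Point to grasp, in the middle of the rack's black grip block, 32 mm above the top rail's centre line. The block is 16 mm thick along the rack's y (pinch it across this), 34 mm deep along x, and reaches from 34 mm below this point (into the rail) to 22 mm above it. Gripped, the rack hangs upright below it.
- rack_rail_a (a point): Point on the top rail's centre line, 90 mm to the +y side of the rack's middle.
- rack_rail_b (a point): Point on the top rail's centre line, 90 mm to the -y side of the rack's middle.
- stand: Fixed low draining stand: steel plate 110 (x) by 240 (y) by 8 thick, two white plastic feet at y = +-90, each with a slot along y, 12 wide and 52 deep, open above (top at z = 60, slot floor at z = 8). Origin: on the table under its middle. The rack stands in both slots: lift it straight up by more than 60 mm to free it.
- hookframe: Fixed steel frame. Origin: on the table below the midpoint of the hook seats; front is -x (faces the robot within 0.25 rad), hooks in a row along y. Posts 18 in diameter at x = 55, y = +-175, 402 high, feet reaching to x = -50; cross tube 16 in diameter at x = 55, z = 192 carries the hooks, which are reached from the front: bring the rail over the tips, then lower it.
- lamp_bar (a point): Middle of the underside of the grey lamp bar fixed over the hooks, 380 long (y), 24 deep (hook frame x = -14 to 10), 28 high, its underside about 371 above the table. A vertical gripper over the seats would hit it: lean the gripper about 28 to 45 degrees, fingers pointing down and forward (to the hook frame's +x), its body in front of the bar.
- hook_left: Fixed upturned hook of 8 mm bar, at y = 90 of the hook frame. Origin: its seat, where the seated top rail's centre line comes to lie (hook frame x = 0, z = 180). Floor flat from x = -12 to 12, its top face 4 below the origin; the tip in front (x = -24) rises to 18 above the origin; the arm behind rises to 16 above it at x = 22 and runs back to the tube.
- hook_right: The same hook at y = -90 of the hook frame. Origin: its seat.
- pot: Loose steel pot, 90 in diameter, 120 high, wooden skewers standing in it up to about 205. Origin: middle of its underside. Leave alone.
- jar: Loose white jar with steel lid, 60 in diameter, 85 high, between the robot and the work. Origin: middle of its underside. Leave alone.

How it is judged:
By the outcome, as a careful person would: the job done as asked, in the order asked, and still so for the second after the job is handed in, with the robot touching nothing.
It also fails if it takes over 61 s, if anything falls off the work surface, if the arm or the gripper's body presses on something with over 40 N, if the wrist force passes 120 N, or if a joint passes its speed limit or range.

### The arm

A 7-joint arm with a two-finger parallel gripper is mounted at the origin on the work surface. World frame = base frame: x ahead of the robot, y to its left, z up, the work surface at z = 0. Lengths are in m, angles in rad, forces in N, time in s.
With the tool pointing down it reaches from about 0.425 to 0.875 m from the base axis. Payload 9.9 kg.
Tool frame: the origin (TCP) lies between the finger pads; the fingertips stand 11 mm ahead of it and the grasp point (between the pads) lies 8 mm behind it (r.nose_length is the z of the fingertips in the tool frame, in m); z points along the fingers, y is the direction in which the jaws open and shut (so a half turn about z gives the same grasp; the last joint's range is limited). The gripper opens to 85 mm and grips with 20 to 120 N. Pads are 22 mm wide; open, the fingers measure 114 mm over their backs; the gripper's body (76 mm by 85 mm) begins 54 mm behind the grasp point. The pads swing forward as they close: fully open they stand 13 mm farther back than shut.
Start: joints at [-1.301, 0.576, 0.025, 1.437, -0.015, 1.129, -0.057], TCP at [0.234, 0.633, 0.242] pointing down, gripper open.
Joint ranges: [-2.76, 2.76], [-0.34, 2.15], [-1.52, 1.57], [0.19, 2.46], [-1.09, 4.23], [0.17, 1.99], [-2.82, 2.82]. Speed limits (rad/s): [2.22, 2.22, 3.01, 3.01, 3.14, 3.14, 3.14].

### API

Orientations are given as a rotation vector (axis times angle).
In Python, from workcell import r gives the robot as it stands. Calls block until the motion is done:
- r.movep(position, orientation): joint-space move of the TCP to a pose.
- r.move_linear(position, frame=None, v=0.15, force_limit=None): straight line of the TCP; frame=None keeps the orientation; v is the mean speed in m/s. With force_limit (N) it stops when the force on the tool has changed by that much, and returns True; else False.
- r.movej(angles): joint-space move.
- r.grip(opening, force=None): opening from 0.0 (shut) to 1.0 (fully open); force is the grip in N (None keeps the last); returns when the fingers have stopped.
- r.pause(seconds).
- r.ik(position, orientation): joint angles nearest the present ones, or None.
- r.read_camera(name): name is "scene" or "side" or "wrist"; returns a dict with "image" (400x640x3 uint8, blue, green, red), "depth" (400x640 float32, m along the optical axis (not along the pixel's ray), 0 where there is no reading), "mtx" (3x3 intrinsics, pixels), "world_from_camera" (4x4, takes a point from camera to world coordinates); the wrist camera has in their place "mount" (4x4, takes a point from camera to tool coordinates, whose origin is the TCP and whose axes are the flange's). Camera axes: x right, y up, looking along -z (the intrinsics and any distortion apply to the point x, -y, -z); pixel columns grow to the right and rows downward; lengths in m; the calibration is good to about 2 mm. A picture is of the moment at which its call begins: read the wrist's pose just before it.
A pose or a line that the arm cannot do raises r.PlanningError and nothing moves.
- r.sign_off(): hands the job in, once; it reports no verdict.
Trained networks look in a picture, given as the dict that the camera call returned (one of the last four; its "shot" number tells which), for a name from the list of things; names that differ only in an ending like _2 or _b are one class to them, and where a whole thing is asked for, a point or a joint stands for the part that bears it (a point fixed in the world has none). Each returns a list of dicts, best first, with "p" (0 to 1); they miss things now and then, are a little off and sometimes report something else, mostly with a low value. They report only what shows in the picture. A call takes as long as a camera call.
- r.masks_of(picture, target): "region" (400x640 bool, what is visible of it) and "at" ([column, row] in pixels, amid what is visible of it).
Readings, each from a call of its own:
- r.current_clock(): time.
- r.current_joints(): joint angles.
- r.current_joint_velocities(): joint speeds.
- r.current_joint_efforts(): joint torques, N m.
- r.current_eef_pos(): TCP position.
- r.current_eef_rot(): TCP orientation.
- r.current_ft_force(): force on the tool from outside, world axes, zero at the start.
- r.current_wrist_torque(): the same for the moment, N m.
- r.current_opening(): opening from 0.0 (shut) to 1.0 (fully open).
Only numpy, scipy, OpenCV 4.12 (cv2) and the standard library are available. Lean on these libraries where they do the work, as an engineer would, in place of code of your own. Each camera call takes 0.05 s, during which the arm holds its last target. There are 200 camera calls.

## Working session

There is one attempt and no reset: what is moved stays moved. The work goes in short steps, each a Python script; the robot and the scene stay as the last script left them, time stands still between calls to the robot, and variables do not carry over. Pictures are saved under pics/ and viewed, about 8 in all and at most 12, crops included, and the job is handed in when it is done.

```bash
mkdir -p pics; cat > h.py <<'E'
import numpy as np, cv2
from workcell import r
from scipy.spatial.transform import Rotation as R
def cloud(p,T=None):
    T=p["world_from_camera"] if T is None else T
    d=p["depth"]; K=p["mtx"]; v,u=np.mgrid[:d.shape[0],:d.shape[1]]
    x=(u-K[0,2])/K[0,0]*d; y=(v-K[1,2])/K[1,1]*d
    P=np.stack([x,-y,-d],-1)
    W=P@T[:3,:3].T+T[:3,3]; W[d<=0]=np.nan
    return W
def wristT(mount,pos,rot):
    T=np.eye(4);T[:3,:3]=R.from_rotvec(rot).as_matrix();T[:3,3]=pos
    return T@mount
E
python3 - <<'E'
from h import *
np.set_printoptions(precision=4,suppress=True)
for c in ["scene","side"]:
    p=r.read_camera(c); cv2.imwrite(f"pics/{c}0.png",p["image"]); W=cloud(p)
    np.savez(f"{c}0.npz",W=W,K=p["mtx"],T=p["world_from_camera"],im=p["image"])
    print(c,p["mtx"].ravel(),p["world_from_camera"].ravel(),[k for k in p])
    for n in ["rack","rack_grip","stand","hookframe","lamp_bar","hook_left","pot","jar"]:
        try:
            for m in r.masks_of(p,n)[:2]:
                q=W[m["region"]]; q=q[~np.isnan(q[:,0])]
                print(n,round(m["p"],2),m["at"],len(q),np.median(q,0),np.percentile(q,3,axis=0),np.percentile(q,97,axis=0))
        except Exception as e: print(n,e)
print(r.current_eef_rot(),r.current_clock())
E
```

```text
scene [492.1077   0.     316.7741   0.     492.1077 195.2743   0.       0.
   1.    ] [-0.84   -0.434   0.3256  1.0465  0.5424 -0.6879  0.4822  0.6748  0.0147
  0.5817  0.8133  1.4691  0.      0.      0.      1.    ] ['image', 'depth', 'mtx', 'world_from_camera', 'shot']
rack 0.9 [337.3, 289.6] 540 [0.6446 0.1975 0.1104] [0.6144 0.0568 0.0043] [0.6596 0.3278 0.1851]
rack_grip 0.93 [337.1, 286.8] 724 [0.6434 0.1983 0.0769] [0.6076 0.057  0.0034] [0.6593 0.3278 0.1843]
stand 0.9 [330.2, 313.5] 1498 [0.6667 0.2184 0.0077] [0.5964 0.0842 0.0005] [0.6971 0.3062 0.0627]
stand 0.52 [353.6, 234.1] 452 [0.4659 0.0394 0.0595] [ 0.4301  0.0044 -0.0032] [0.4862 0.0584 0.0875]
hookframe 0.73 [248.7, 177.0] 3546 [ 0.6952 -0.213   0.2056] [ 0.5751 -0.4735 -0.0037] [ 0.7543 -0.0327  0.4007]
hookframe 0.58 [334.7, 292.2] 1013 [0.6433 0.1918 0.0705] [ 0.6095  0.0323 -0.0026] [0.6579 0.3262 0.1833]
lamp_bar 0.95 [248.4, 179.6] 3114 [ 0.6976 -0.1929  0.2664] [ 0.6319 -0.4015  0.0013] [ 0.7536 -0.0328  0.4009]
lamp_bar 0.71 [337.0, 292.5] 868 [0.6437 0.1922 0.0754] [0.611  0.0569 0.0024] [0.6586 0.3271 0
[... 968 characters left out ...]
004] [0.6859 0.2948 0.0616]
hookframe 0.79 [415.6, 174.1] 3702 [ 0.6899 -0.3047  0.2589] [ 0.6309 -0.4092  0.0041] [ 0.7651 -0.041   0.3998]
lamp_bar 0.72 [397.9, 198.9] 4247 [ 0.6939 -0.2751  0.2104] [ 0.6313 -0.4085 -0.0023] [0.9292 0.1839 0.3997]
hook_left 0.45 [369.2, 197.8] 46 [ 0.662  -0.135   0.1834] [ 0.6276 -0.1404  0.1699] [ 0.6905 -0.1294  0.1958]
hook_left 0.22 [316.0, 170.0] 291 [0.6384 0.1843 0.1335] [0.622  0.0536 0.0068] [0.6652 0.3225 0.1836]
pot 0.74 [349.4, 329.1] 2231 [ 0.3918 -0.4908  0.0869] [ 0.3621 -0.517  -0.0007] [ 0.4605 -0.336   0.1908]
jar 0.93 [290.8, 227.5] 437 [0.4457 0.0088 0.0552] [ 0.4229 -0.0012  0.0042] [0.4751 0.0473 0.0859]
[-0.5529 -3.0925 -0.    ] 0.9
```

View pics/scene0.png

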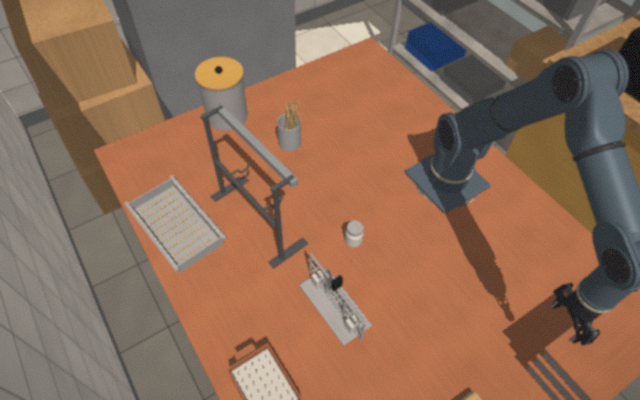

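View pics/side0.png

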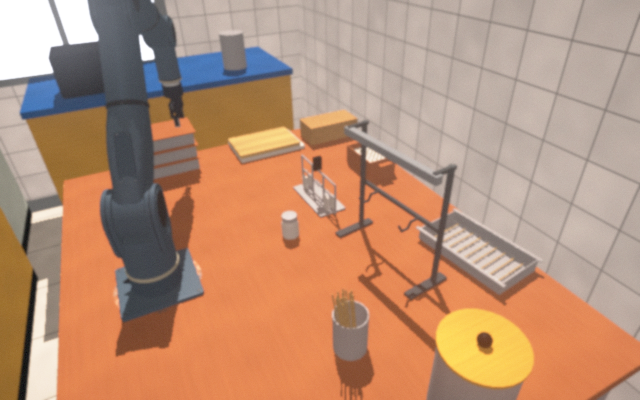

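```bash
cat > m.py <<'E'
from h import *
np.set_printoptions(precision=4,suppress=True)
for c in ["scene","side"]:
    d=np.load(f"{c}0.npz"); W=d["W"]; im=d["im"].max(-1)
    def box(a,b): 
        return np.all((W>a)&(W<b),-1)
    def line(m,name):
        q=W[m]; mu=q.mean(0); u=np.linalg.svd(q-mu,full_matrices=False)[2][0]; u=u*np.sign(u[1]); t=(q-mu)@u
        print(c,name,len(q),"mean",mu,"mid",mu+u*(t.min()+t.max())/2,"len",np.ptp(t),"dir",u,"yaw",np.arctan2(-u[0],u[1]))
    line(box([.57,.0,.118],[.72,.36,.143]),"rail")
    g=box([.57,.1,.145],[.72,.3,.21]); line(g,"grip"); print(W[g].min(0),W[g].max(0))
    g2=box([.57,.1,.178],[.72,.3,.21]); print("griptop",g2.sum(),np.median(W[g2],0))
    line(box([.57,.03,.045],[.72,.4,.07])&(im>150),"feet")
    line(box([.57,-.5,.365],[.705,-.0,.41]),"lamp")
    q=W[box([.57,-.5,.365],[.705,-.0,.41])]; print(np.percentile(q,[2,98],axis=0))
    line(box([.70,-.5,.18],[.80,.05,.21]),"tube")
    for y0,y1 in [(-.2,-.08),(-.4,-.25)]:
        q=W[box([.60,y0,.165],[.705,y1,.203])]; print("hook",len(q)); 
        print(q[np.argsort(q[:,0])][::max(1,len(q)//25)])
E
python3 m.py
```

```text
scene rail 244 mean [0.6448 0.1989 0.1334] mid [0.645  0.1928 0.1334] len 0.27556319323659567 dir [-0.0341  0.9994  0.0012] yaw 0.03411076349911606
scene grip 122 mean [0.6465 0.1945 0.1729] mid [0.648  0.1953 0.1687] len 0.05034123041833683 dir [ 0.3203  0.1607 -0.9336] yaw -1.1056525589933694
[0.6272 0.1839 0.1452] [0.6618 0.2023 0.1893]
griptop 61 [0.6432 0.192  0.1837]
scene feet 144 mean [0.6485 0.1954 0.0589] mid [0.6485 0.195  0.0589] len 0.26950127079538894 dir [-0.0354  0.9994 -0.0048] yaw 0.03545417899223016
scene lamp 1232 mean [ 0.6697 -0.1911  0.3933] mid [ 0.6722 -0.2204  0.3934] len 0.3800144582790802 dir [-0.0848  0.9964 -0.0008] yaw 0.084948297132687
[[ 0.6375 -0.3936  0.3749]
 [ 0.7015 -0.0342  0.4027]]
scene tube 501 mean [ 0.7239 -0.215   0.1962] mid [ 0.7235 -0.2118  0.1962] len 0.3608827978067802 dir [-0.1144  0.9934 -0.0019] yaw 0.11466444884681415
hook 54
[[ 0.6332 -0.1336  0.2006]
 [ 0.6334 -0.1402  0.193 ]
 [ 0.636  -0.1356  0.1948]
 [ 0.6378 -0.1396  0.1859]
 [ 0.6388 -0.1316  0.1853]
 [ 0.6403 -0.1351  0.1877]
 [ 0.6418 -0.1334  0.1798]
 [ 0.6428 -0.1384  
[... 3619 characters left out ...]
 0.6582 -0.3132  0.1733]
 [ 0.6596 -0.3164  0.1714]
 [ 0.6617 -0.3183  0.1719]
 [ 0.6629 -0.3155  0.1803]
 [ 0.6674 -0.3152  0.1712]
 [ 0.6694 -0.3167  0.1751]
 [ 0.6724 -0.3126  0.1749]
 [ 0.6741 -0.3149  0.1759]
 [ 0.6763 -0.3171  0.1729]
 [ 0.6783 -0.3142  0.1738]
 [ 0.6809 -0.316   0.1705]
 [ 0.6831 -0.3124  0.1745]
 [ 0.6846 -0.3154  0.1724]
 [ 0.6879 -0.3144  0.1813]
 [ 0.6881 -0.3151  0.1745]
 [ 0.6886 -0.3092  0.1776]
 [ 0.6896 -0.3129  0.1761]
 [ 0.6907 -0.3144  0.1875]
 [ 0.692  -0.3081  0.1865]
 [ 0.6924 -0.3129  0.1823]
 [ 0.6938 -0.3103  0.1873]
 [ 0.6956 -0.3072  0.1918]
 [ 0.6974 -0.3093  0.1925]
 [ 0.6993 -0.3114  0.1932]
 [ 0.7033 -0.311   0.1916]
 [ 0.7044 -0.314   0.1931]]
```

Scene view: rack on its stand at about (337,290), grip at (337,283), hook frame at (250,190), jar at (354,234), pot at (288,130). The side view agrees. Averaging both views gives rack middle (0.641,0.191) with yaw 0.036 and no noticeable lean. The hook seat midpoint is (0.664,-0.223) with yaw 0.115, and the tips, tube and lamp bar agree on it to within 3 mm.

```bash
cat >> h.py <<'E'
TH=np.radians(38); S=np.array([.6643,-.2230,.180]); YAW=.115
G=np.array([.6412,.191,.164]); GY=.036
def ori(yaw,s=1,th=TH):
    c,sn=np.cos(yaw),np.sin(yaw)
    z=np.array([np.sin(th)*c,np.sin(th)*sn,-np.cos(th)]); y=s*np.array([-sn,c,0])
    return R.from_matrix(np.stack([np.cross(y,z),y,z],1))
def tcp(g,yaw,s=1):
    o=ori(yaw,s); return np.array(g)+.008*o.as_matrix()[:,2], o.as_rotvec()
def frame(x,y,z): # hook-frame point to world
    return np.array([S[0]+x*np.cos(YAW)-y*np.sin(YAW), S[1]+x*np.sin(YAW)+y*np.cos(YAW), z])
E
python3 - <<'E'
from h import *
np.set_printoptions(precision=3,suppress=True)
for s in (1,-1):
    z=ori(GY).as_matrix()[:,2]
    for g,y in [(G-.1*z,GY),(G,GY),(G+[0,0,.11],GY),(G+[-.1,0,.11],GY),(frame(-.12,0,.28),YAW),(frame(0,0,.252),YAW),(frame(0,0,.212),YAW)]:
        print(s,r.ik(*tcp(g,y,s)))
s=1
z=ori(GY,s).as_matrix()[:,2]
j=r.ik(*tcp(G-.1*z,GY,1)); k=r.ik(*tcp(G-.1*z,GY,-1)); c=r.current_joints()
d=[np.abs(np.array(q)-c).max() if q is not None else 9 for q in (j,k)]; print(d)
s=1 if d[0]<=d[1] else -1
r.grip(0.6)
r.movep(*tcp(G-.1*z,GY,s))
pos,rot=r.current_eef_pos(),r.current_eef_rot(); p=r.read_camera("wrist")
cv2.imwrite("pics/w1.png",p["image"]); W=cloud(p,wristT(p["mount"],pos,rot))
np.savez("w1.npz",W=W,im=p["image"])
for m in r.masks_of(p,"rack_grip")[:1]: print(m["p"],m["at"])
b=np.all((W>[.6,.12,.145])&(W<[.68,.26,.2]),-1)&(p["image"].max(-1)<70); q=W[b]
print("grip",len(q),np.median(q,0),np.percentile(q,[2,98],axis=0))
b=np.all((W>[.57,.0,.118])&(W<[.72,.36,.143]),-1); q=W[b]; mu=q.mean(0);u=np.linalg.svd(q-mu,full_matrices=False)[2][0];print("rail",len(q),mu,u,np.percentile(q,[1,99],axis=0))
print(s,pos,r.current_clock())
E
```

```text
1 [-0.761  0.314  0.25   2.208  1.417  0.232 -0.282]
1 [ 0.19   0.71  -1.074  2.131  1.741  0.923 -0.399]
1 [-0.776  0.352  0.37   2.041  0.711  0.208  0.483]
1 [-1.026  0.232  0.491  2.24   1.09   0.243  0.016]
1 [ 1.193  0.345 -0.841  2.098 -0.354  0.249  2.462]
1 [ 0.845  0.479 -0.633  1.927 -0.031  0.21   2.069]
1 [ 0.979  0.599 -0.867  1.968  0.925  0.205  1.175]
-1 None
-1 [-0.664  0.521  0.235  2.161  2.256  0.208  2.037]
-1 [-1.077  0.443  0.828  2.049 -0.602  0.171 -1.377]
-1 None
-1 [ 0.705  0.268 -0.195  2.113 -1.015  0.39  -0.039]
-1 [ 0.391  0.426  0.023  1.943 -1.085  0.367 -0.09 ]
-1 [ 0.979  0.599 -0.867  1.968  0.925  0.205 -1.966]
[np.float64(1.4319189644427193), 9]
0.95 [315.9, 136.5]
grip 1187 [0.625 0.189 0.175] [[0.623 0.182 0.146]
 [0.651 0.196 0.186]]
rail 3289 [0.638 0.189 0.133] [-0.033  0.999 -0.   ] [[0.624 0.054 0.119]
 [0.646 0.325 0.141]]
1 [0.585 0.19  0.237] 3.4583
```

```bash
sed -i 's/^G=.*/G=np.array([.6402,.1895,.164]); GY=.034/' h.py
python3 - <<'E'
import h
from h import *
np.set_printoptions(precision=3,suppress=True)
for deg in (30,34):
    h.ori.__defaults__=(1,np.radians(deg))
    z=ori(GY).as_matrix()[:,2]
    print(deg,r.current_joints())
    for s in (1,-1):
      for g,y in [(G-.1*z,GY),(G-.05*z,GY),(G,GY),(G+[0,0,.05],GY),(G+[0,0,.10],GY),(G+[-.08,-.1,.11],GY),(G+[-.08,-.2,.10],GY),(frame(-.08,.1,.26),YAW),(frame(-.08,0,.26),YAW),(frame(0,0,.242),YAW),(frame(0,0,.212),YAW)]:
        q=r.ik(*tcp(g,y,s)); print(s,q)
E
```

```text
30 [-0.762  0.314  0.249  2.207  1.417  0.232 -0.282]
1 [-0.583  0.313  0.093  2.055  0.598  0.358  0.584]
1 [-0.56   0.406  0.1    2.057  0.729  0.267  0.459]
1 [-0.436  0.497 -0.043  2.042  1.105  0.261  0.103]
1 [-0.505  0.424  0.055  1.992  0.663  0.305  0.55 ]
1 [-0.437  0.358 -0.039  1.926  0.563  0.435  0.67 ]
1 [-0.237  0.197 -0.112  2.142  0.537  0.344  0.798]
1 [ 0.358  0.223 -0.529  2.165  0.566  0.301  0.972]
1 [ 0.9    0.346 -0.85   2.076  0.392  0.339  1.496]
1 [ 1.183  0.504 -1.072  1.952  0.551  0.477  1.532]
1 [ 1.041  0.636 -1.077  1.819  0.783  0.567  1.308]
1 [ 0.924  0.6   -0.858  1.858  0.646  0.422  1.425]
-1 [-1.016  0.385  0.699  2.068 -0.203  0.283 -1.772]
-1 [-0.821  0.445  0.473  2.065 -0.     0.187 -1.974]
-1 None
-1 [-0.792  0.465  0.472  2.001 -0.078  0.228 -1.881]
-1 [-0.802  0.393  0.473  1.938  0.02   0.356 -1.959]
-1 [-0.721  0.216  0.48   2.156  0.074  0.283 -1.878]
-1 [-0.1    0.198  0.026  2.179  0.066  0.242 -1.673]
-1 [ 0.569  0.279 -0.403  2.085 -0.173  0.303 -1.095]
-1 [ 0.837  0.37  -0.528  1.962 -0.152  0.394 -0.945]
-1 [ 0.689  0.476 -0.46
[... 569 characters left out ...]
215  0.498 -1.072  2.005  0.568  0.362  1.529]
1 [ 0.956  0.551 -0.857  1.88   0.546  0.352  1.518]
1 [ 0.951  0.596 -0.861  1.914  0.73   0.31   1.354]
-1 [-1.18   0.44   0.916  2.147 -0.769  0.196 -1.231]
-1 None
-1 [-0.499  0.498  0.022  2.102  1.59   0.234  2.739]
-1 [-0.668  0.432  0.259  2.057  0.821  0.174 -2.776]
-1 [-0.971  0.427  0.696  2.004 -0.284  0.244 -1.679]
-1 [-0.748  0.206  0.49   2.217  0.287  0.173 -2.1  ]
-1 [ 0.268  0.204 -0.417  2.229  0.779  0.182 -2.385]
-1 [ 0.894  0.329 -0.806  2.134  0.337  0.21  -1.58 ]
-1 [ 1.065  0.419 -0.82   2.009  0.122  0.299 -1.188]
-1 [ 0.825  0.497 -0.641  1.884  0.164  0.3   -1.272]
-1 [ 0.858  0.552 -0.702  1.916  0.421  0.25  -1.504]
```

View pics/w1.png

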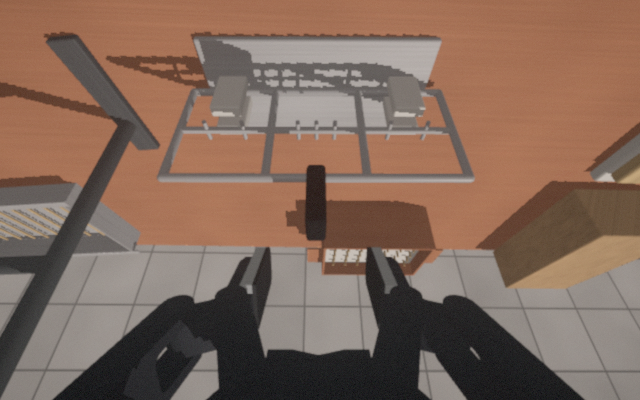

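Wrist view: the rack is upright in its slots, with the grip block at (316,200) centred between the fingers. I'll reduce the lean to 33° to get away from the joint 6 limit, then grasp and lift.

```bash
sed -i 's/TH=np.radians(38)/TH=np.radians(33)/' h.py
python3 - <<'E'
from h import *
np.set_printoptions(precision=4,suppress=True)
z=ori(GY).as_matrix()[:,2]
r.movep(*tcp(G-.1*z,GY))
p,o=tcp(G,GY)
print("stop",r.move_linear(p,o,v=.08,force_limit=12), r.current_eef_pos()-p)
r.grip(0.0,60); print("open",r.current_opening(),r.current_ft_force())
p,o=tcp(G+[0,0,.10],GY)
print("lift",r.move_linear(p,o,v=.06,force_limit=25),r.current_eef_pos()-p,r.current_ft_force(),r.current_wrist_torque(),r.current_opening())
p=r.read_camera("side"); W=cloud(p); cv2.imwrite("pics/s2.png",cv2.resize(p["image"][80:280,200:520],(800,500)))
b=np.all((W>[.56,.0,.222])&(W<[.74,.36,.242]),-1)
c=np.all((W>[.56,.0,.10])&(W<[.74,.36,.122]),-1)
for m in (b,c):
    q=W[m]; print(len(q),np.median(q,0),np.polyfit(q[:,1],q[:,0],1)@[.19,1],np.percentile(q,[2,98],axis=0))
print(r.current_joints(),r.current_clock())
E
```

```text
stop False [-0.0001  0.0001 -0.0001]
open 0.18084232965908556 [-0.8053  0.9663  1.5972]
lift False [-0.0002 -0.     -0.0004] [-1.012  -0.2534 -4.4345] [-0.0423  1.1716  0.0315] 0.17891114115861204
122 [0.6378 0.1804 0.2325] 0.6369460987514826 [[0.6228 0.0524 0.2237]
 [0.6511 0.3223 0.2405]]
107 [0.6379 0.1706 0.1133] 0.6376092874037297 [[0.6314 0.052  0.1069]
 [0.6454 0.3219 0.1204]]
[-0.3292  0.3545 -0.2029  1.9685  0.848   0.4295  0.3901] 7.8333
```

View pics/s2.png

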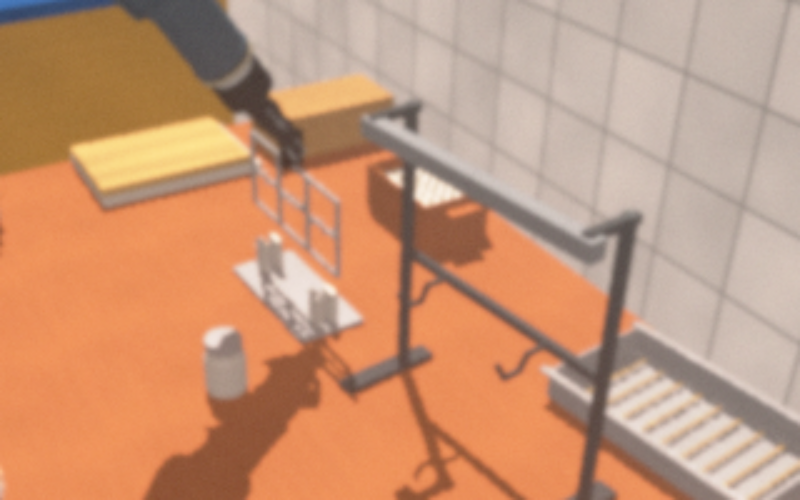

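The rack came free upright: top and bottom rails agree within 1 mm in x, and the stand is empty. Next I pull back and carry it across to the front of the hooks, then compare rail and hooks in the same cameras.

```bash
cat > meas.py <<'E'
from h import *
def meas(railz,xr,tag,save=False):
    """rail and hook-tip points in hook frame, per camera"""
    c,s=np.cos(YAW),np.sin(YAW); Rz=np.array([[c,s,0],[-s,c,0],[0,0,1]])
    for cam in ("scene","side"):
        p=r.read_camera(cam); F=(cloud(p)-[S[0],S[1],0])@Rz.T
        if save: cv2.imwrite(f"pics/{tag}_{cam}.png",p["image"])
        def sel(a,b): return F[np.all((F>a)&(F<b),-1)]
        for n,a,b in [("rail+",[xr-.02,.055,railz-.015],[xr+.02,.128,railz+.015]),("rail-",[xr-.02,-.128,railz-.015],[xr+.02,-.055,railz+.015]),
                      ("low",[xr-.03,-.15,railz-.132],[xr+.03,.15,railz-.11]),
                      ("tip+",[-.04,.075,.186],[-.012,.105,.2]),("tip-",[-.04,-.105,.186],[-.012,-.075,.2]),
                      ("ends",[xr-.025,-.16,railz-.10],[xr+.025,.16,railz-.02])]:
            q=sel(a,b)
            if len(q): print(tag,cam,n,len(q),np.median(q,0),np.percentile(q[:,1],[1,99]))
E
python3 - <<'E'
from meas import *
np.set_printoptions(precision=4,suppress=True)
q=lambda g,y,v:r.move_linear(*tcp(g,y),v=v)
q([.545,.19,.285],GY,.12)
q([.545,.0,.285],.07,.15)
q(frame(-.11,0,.285),YAW,.15)
q(frame(-.075,0,.25),YAW,.1); r.pause(.4)
print(r.current_joints(),r.current_clock(),r.current_opening(),r.current_eef_pos()-tcp(frame(-.075,0,.25),YAW)[0])
meas(.218,-.075,"pre",True)
for g in [frame(-.03,0,.245),frame(0,0,.245),frame(0,0,.212)]: print(r.ik(*tcp(g,YAW)))
a=cv2.imread("pics/pre_scene.png")[80:280,150:400]; b=cv2.imread("pics/pre_side.png")[80:280,270:520]
cv2.imwrite("pics/pre.png",np.hstack([cv2.resize(a,(400,320)),cv2.resize(b,(400,320))]))
E
```

```text
[ 1.0068  0.4259 -0.7587  2.0015  0.1044  0.2999  1.9661] 12.975 0.17956675727670354 [-0.0002 -0.0003  0.0002]
pre scene rail+ 23 [-0.0696  0.111   0.2184] [0.0951 0.1272]
pre scene low 143 [-0.0697  0.0177  0.0999] [-0.1337  0.1366]
pre scene tip+ 9 [-0.0187  0.0915  0.1926] [0.0873 0.0946]
pre scene tip- 7 [-0.0166 -0.0902  0.1914] [-0.0953 -0.0846]
pre scene ends 245 [-0.0697  0.0024  0.1575] [-0.1353  0.1416]
pre side rail+ 47 [-0.0772  0.0881  0.2192] [0.0568 0.1257]
pre side rail- 61 [-0.0777 -0.092   0.2196] [-0.1263 -0.0565]
pre side low 201 [-0.0777 -0.016   0.0997] [-0.1367  0.1347]
pre side tip- 10 [-0.0231 -0.0927  0.1918] [-0.0941 -0.0865]
pre side ends 434 [-0.0772 -0.0138  0.1586] [-0.1385  0.1383]
[ 0.8798  0.4663 -0.6714  1.9252  0.1364  0.3123  1.9072]
[ 0.8103  0.4919 -0.6266  1.8663  0.151   0.3332  1.8761]
[ 0.7816  0.5291 -0.5896  1.9049  0.1787  0.2557  1.8607]
```

View pics/pre.png

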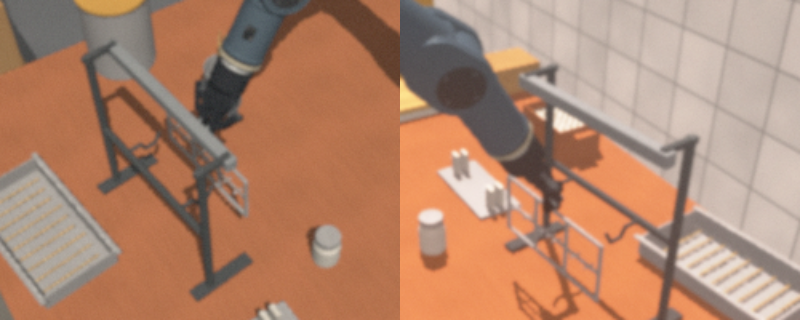

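Picture check (left half scene camera, right half side camera): the rack hangs square in front of the hooks, clear of the lamp bar. In hook-frame y it is centred within about 2 mm, and the seat lies about 2 mm farther in x than I assumed. Moving in and lowering under a force limit.

```bash
python3 - <<'E'
from meas import *
np.set_printoptions(precision=4,suppress=True)
q=lambda g,y,v,f=None:r.move_linear(*tcp(g,y),v=v,force_limit=f)
x=.002
print(q(frame(-.06,0,.244),YAW,.06,15), q(frame(x,0,.244),YAW,.05,10),r.current_ft_force())
r.pause(.3); f0=r.current_ft_force()
print("low",q(frame(x,0,.207),YAW,.02,7)); print(r.current_eef_pos()-tcp(frame(x,0,.212),YAW)[0],f0,r.current_ft_force(),r.current_wrist_torque())
r.pause(.3); print(r.current_ft_force(),r.current_opening(),r.current_clock())
meas(.18,x,"seat",True)
a=cv2.imread("pics/seat_scene.png")[80:280,150:400]; b=cv2.imread("pics/seat_side.png")[80:280,270:520]
cv2.imwrite("pics/seat.png",np.hstack([cv2.resize(a,(400,320)),cv2.resize(b,(400,320))]))
E
```

```text
False False [ 0.0114  0.3861 -6.4165]
low True
[ 0.0001 -0.     -0.0001] [ 0.0753  0.1183 -5.1171] [-2.4483 -0.0889  5.334 ] [-0.0212  0.4108  0.0611]
[-2.7036  0.3241  5.3552] 0.17985233861000877 16.9167
seat scene rail+ 41 [0.0066 0.0894 0.1813] [0.0563 0.1269]
seat scene rail- 71 [ 0.0068 -0.0892  0.1803] [-0.1273 -0.0597]
seat scene low 56 [ 0.0054 -0.014   0.0624] [-0.1306  0.1412]
seat scene tip+ 10 [-0.0182  0.0904  0.1928] [0.0862 0.0943]
seat scene tip- 7 [-0.0159 -0.0884  0.1935] [-0.0914 -0.0852]
seat scene ends 233 [ 0.0076 -0.0103  0.1189] [-0.1348  0.1399]
seat side rail+ 68 [-0.0006  0.0877  0.1798] [0.0586 0.1275]
seat side rail- 96 [ 0.0002 -0.092   0.1808] [-0.1245 -0.0582]
seat side low 189 [-0.0007 -0.0172  0.0616] [-0.1351  0.1352]
seat side tip+ 9 [-0.0261  0.0868  0.1923] [0.0851 0.0925]
seat side tip- 9 [-0.0246 -0.0925  0.1923] [-0.0964 -0.0887]
seat side ends 393 [ 0.     -0.0175  0.12  ] [-0.1381  0.1374]
```

View pics/seat.png

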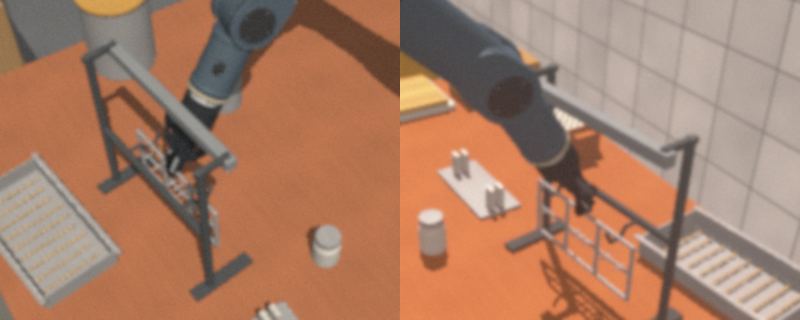

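Contact came at exactly the seat height. Both rail halves read z = 0.180–0.181, and the rail lies 24 mm behind the tips at both hooks. Releasing and withdrawing along the tool axis.

```bash
python3 - <<'E'
from meas import *
np.set_printoptions(precision=4,suppress=True)
p0=np.array(r.current_eef_pos()); r.move_linear(p0+[0,0,.0004],v=.005); print(r.current_ft_force())
r.grip(0.5); r.pause(.3); print(r.current_ft_force(),r.current_opening())
z=ori(YAW).as_matrix()[:,2]
p,o=tcp(frame(.002,0,.212)-.16*z,YAW)
print(r.move_linear(p,o,v=.06,force_limit=10),r.current_eef_pos()-p)
r.pause(1.5)
meas(.18,.002,"end",True); print(r.current_ft_force(),r.current_clock())
a=cv2.imread("pics/end_scene.png")[80:280,150:400]; b=cv2.imread("pics/end_side.png")[80:380,230:520]
cv2.imwrite("pics/end.png",np.hstack([cv2.resize(a,(400,400)),cv2.resize(b,(400,400))]))
E
```

```text
[ 1.0252  0.1126 -0.8506]
[0.3956 0.1742 0.0005] 0.5003204572258947
False [ 0.      0.0001 -0.0001]
end scene rail+ 38 [0.0052 0.0905 0.1799] [0.0583 0.1253]
end scene rail- 72 [ 0.006  -0.0886  0.1803] [-0.1262 -0.0568]
end scene low 66 [ 0.0045 -0.0323  0.0622] [-0.1306  0.1367]
end scene tip+ 10 [-0.0176  0.0906  0.1898] [0.0873 0.0943]
end scene tip- 7 [-0.0163 -0.0898  0.1929] [-0.0922 -0.0856]
end scene ends 233 [ 0.0066 -0.0063  0.1189] [-0.1358  0.1417]
end side rail+ 76 [-0.0011  0.0875  0.1814] [0.0555 0.1268]
end side rail- 96 [-0.0004 -0.0924  0.1808] [-0.1251 -0.0581]
end side low 185 [-0.0017 -0.0141  0.0616] [-0.1371  0.1348]
end side tip+ 9 [-0.0255  0.0883  0.1925] [0.0834 0.0923]
end side tip- 9 [-0.0241 -0.0917  0.1938] [-0.0958 -0.0876]
end side ends 394 [-0.0011 -0.0196  0.1205] [-0.1388  0.1388]
[ 0.4117 -0.0482 -0.1751] 22.8667
```

View pics/end.png

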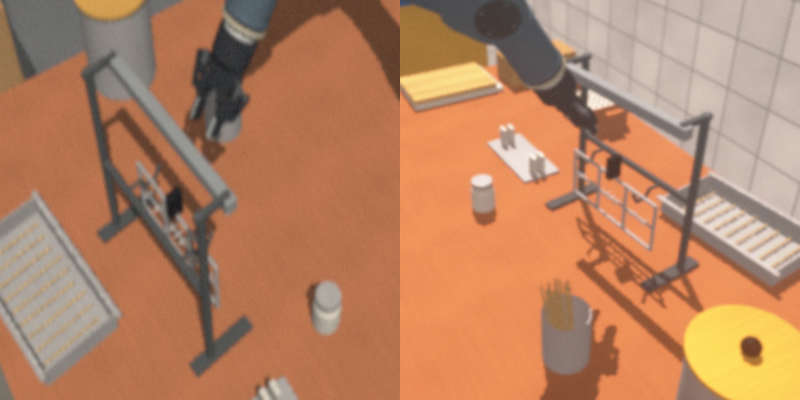

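The rack hangs level in both hooks with the gripper clear of it, and the pot and jar are standing where they were. Handing in.

```bash
python3 -c "
from workcell import r
r.sign_off(); print(r.current_clock())"
```

```text
the job is handed in; nothing more can be done
the job is handed in; nothing more can be done
```

The rack is hanging by its top rail in both hooks of the frame, one hook in each outer bay, and I have handed the job in at about 23 s.

- **Grasp and carry:** I took it by the black grip with the gripper leaned 33°, lifted it 100 mm out of the stand, and brought it over the hook tips.
- **Seating:** I lowered it under a force limit and touched down within 0.1 mm of the expected seat height. Before I let go, both rail halves read z = 0.180–0.181 m.
- **After release:** I waited 1.5 s with the gripper withdrawn. The rail was then within about 1.5 mm of its position at seating and the rack hung vertical. It was centred on the hooks within about 3 mm. The tool force was near zero.
- **Pot and jar:** Both looked undisturbed in the last pictures; I judged this by eye and did not measure their positions again.

No check failed. The two cameras differed by about 7 mm in x on the same bars, because each sees a different side of them, so I used the average.

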